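Clamp a mallet head in the bench jig with its ball knob

ROBOT

A 6-joint arm with a two-finger parallel gripper is mounted at the origin on the work surface. World frame = base frame: x ahead of the robot, y to its left, z up, the work surface at z = 0. Lengths are in mm, angles in rad, forces in N, time in s.
With the tool pointing down it reaches from about 400 to 925 mm from the base axis. Payload 12.5 kg.
Tool frame: the origin (TCP) lies between the finger pads; the fingertips stand 25 mm ahead of it and the grasp point (between the pads) lies 6 mm ahead of it; z points along the fingers, y is the line along which they close (so a half turn about z gives the same grasp; the last joint's range is limited). The gripper opens to 95 mm and grips with 3 to 60 N. Pads are 20 mm wide; open, the fingers measure 119 mm over their backs; the gripper's body (75 mm by 180 mm) begins 59 mm behind the grasp point.
Start: joints at [1.04, 0.491, 1.559, -0, 1.092, -0.106], TCP at [257.572, 569.474, 239.661] pointing down, gripper open.
Joint ranges: [-3.1, 3.1], [-0.84, 2.19], [0.05, 2.79], [-1.13, 4.28], [0.06, 2.93], [-2.69, 2.69]. Speed limits (rad/s): [2.22, 2.22, 2.79, 3.14, 3.14, 3.14].

INTERFACE

Orientations are given as [roll, pitch, yaw] about the fixed x, y, z axes, in that order (R = Rz(yaw) Ry(pitch) Rx(roll)).
In Python, from cell import state, read_camera, job_done, cut_out gives the robot as it stands. The module is installed in compiled form; this text tells all that it offers.
- The arm moves only by the tool jog_arm, never from a script. Its argument "motion" is a list of rows, each a list of 2 entries, a list of its own where there are three numbers: the shift along the tool's x, y, z in mm, then the turn about the tool's z in rad. A call has 1 to 5 rows; each row is the pose to reach, as a shift and turn from the pose commanded when the call began, along the tool's axes at that moment; what a row does not reach only later rows make up. A row lasts 1/10 s, in which the tool goes at most 50 mm and 8.59 degrees, less where a joint would pass 70% of its speed; a pose out of reach is approached as far as the arm can. A call with a gripper value outside its range is refused whole. "grip" is the closure, from 0 (fully open) to 1 (shut), set as the call begins (left out, the last holds). The fingers move at their own pace and stop on an object; the grip force is fixed at half the most. Time passes only in rows, so rows that repeat a pose let the fingers close. It gives the time, the measured TCP pose, the force, the opening and the grip force at its end, in the units of the state.
- state(): the state, without advancing time (a new reading comes with each control period).
- read_camera(name): name is "scene" or "top"; returns a dict with "img" (384x512x3 uint8, blue, green, red), "vertical_fov" (degrees; the focal length in pixels is half the picture's height over the tangent of half this angle, whatever the lens; pixels are square), "cx", "cy" (the principal point, pixels), "extrinsics" (4x4, takes a point from camera to world coordinates). Camera axes: x right, y up, looking along -z (the intrinsics and any distortion apply to the point x, -y, -z); pixel columns grow to the right and rows downward; lengths in mm; the calibration is good to about 2 mm. A picture is of the moment at which its call begins. There is no depth.
- job_done(): hands the job in; it is judged then, once.
Trained networks look in a picture, given as the dict that the camera call returned (one of the last four; its "shot" number tells which), for a name from the list of things; names that differ only in an ending like _2 or _b are one class to them, and where a whole thing is asked for, a point or a joint stands for the part that bears it (a point fixed in the world has none). Each returns a list of dicts, best first, with "p" (0 to 1); they miss things now and then, are a little off and sometimes report something else, mostly with a low value. They report only what shows in the picture. A call takes as long as a camera call. They do not tell look-alikes from the thing itself.
- cut_out(name, picture): "region" (384x512 bool, what is visible of it) and "box" ([left, top, right, bottom] in pixels, round what is visible of it).
The state is a dict: "t": time; "joints": joint angles; "qvel": joint speeds; "tau": joint torques, N m; "eef_pos": TCP position; "tcp_rot": TCP orientation; "ft_force": force on the tool from outside, world axes, zero at the start; "moment": the same for the moment, N m; "opening": opening from 0.0 (shut) to 1.0 (fully open); "grip_force": force on a finger pad.
Only numpy, scipy, OpenCV 4.12 (cv2) and the standard library are available. Lean on these libraries where they do the work, as an engineer would, in place of code of your own. Each camera call takes 0.05 s, during which the arm holds its last target. There are 200 camera calls.

TASK

Put the dark hardwood mallet head upright into the clamping jig, between the orange jaw pad and the cork-faced fence, with its end right up against the end stop. Then turn the red ball knob clockwise until the jaw holds the wood firmly against the fence, by feel: snug, about 15 N, never over-tightened past 25 N. Let go of everything and leave the jar, the glue bottle and the push block where they are.

Things in the scene. Friction and masses are not known exactly. Their poses are not given: they have to be found in the camera images.
- blank_center (a point): Centre of the mallet head: a loose dark hardwood block 40 mm wide (its x), 100 mm long (its y), 60 mm tall (its z), 0.12 to 0.25 kg, with two light inlay stripes across it and a black spot on top. It stands on the bench to one side of the jig with its z up. The point is half-way up (30 mm above its underside).
- blank: The same mallet head; this origin is the centre of its underside.
- jig: Clamping jig bolted to the bench: a plywood plate 228 x 160 x 18 mm. Origin on the bench; z up, x from the knob towards the fence, y towards the end stop; yaw varies. In this frame: plate top z = 18 mm, fence face x = +55 mm, end stop face y = +50 mm. Fence, stop and jaw all end at z = 40 to 42 mm, so the seated mallet head stands 36 mm proud of them.
- seat (a point): Where the mallet head's centre is when seated and clamped: (35, 0, 48) mm in the jig frame; its length lies along the jig's y (either end to the stop). Axes as the jig's. The slot between fence and jaw pad is 48 to 65 mm wide at the start, so it can be set down up to 4 mm short of the fence; the jaw then carries it there.
- stop_face (a point): Middle of the face of the aluminium end stop, which looks to the jig's -y; at (35, 50, 29) mm in the jig frame. The stop is 14 mm thick, 50 mm long (jig x = 5 to 55 mm).
- fence: The jig's fixed aluminium fence with a cork face, 120 mm long in y. Origin at the middle of the face's lower edge, on the plate; axes as the jig's. The clamping force is that of the mallet head on it. Opposite is the orange jaw pad (70 mm long in y, centred at y = 0), which starts with its face 48 to 65 mm from the fence; its position is not measured.
- knob_center (a point): Centre of the red ball knob: smooth, slippery (friction about 0.25), 44 mm diameter, on a vertical 14 mm stem; at (-85, 0, 92) mm in the jig frame. Grip it across its widest part, at this height; gripped higher, the fingers slide off. It turns about the vertical without rising; clockwise from above closes the jaw. Nothing else is near it but the housing 40 mm lower.
- knob_base (a point): Foot of the knob's stem on the green gear housing (56 x 60 mm, 52 mm high). Rack and pinion: 10 mm of jaw per radian; 1.1 to 2.9 rad from the start reach 15 N. The pad's spring gives 1 mm per 4.5 N, solid at 36 N. A brake resists turning with 0.25 N m and holds the knob where left; clamping adds 0.01 N m per N (0.40 N m in all at 15 N): grip the ball with 60 N or so.
- wax_jar: Bystander: amber jar, 68 mm diameter, 70 mm tall, on the other side of the jig from the mallet head. Origin at its underside. Leave alone.
- glue_bottle: Bystander: yellow bottle, 60 mm diameter, 170 mm tall, beyond the jig. Origin at its underside. Leave alone.
- push_block: Bystander: orange push block 70 x 160 mm with a black handle, 70 mm tall, beyond the jig. Origin at its underside. Leave alone.
Things that resemble listed ones, but are neither listed nor needed, are in the scene too. There is more than one size of the blank; the job needs the smallest.

How it is judged (in metres and radians):
On the way, in this order (a step that is already met when the one before it is completed fails the run):
1. the mallet head stands let go of in the jig, on the plate, along the fence, its end within 3 mm of the end stop (y of blank_center in the frame of jig between -0.003 and 0.003 m and z of blank_center in the frame of jig between 0.0455 and 0.0505 m and x of blank_center in the frame of jig between 0.015 and 0.039 m and angle between blank_center's own z axis and vertical below 0.06 rad and angle between the y axis of blank and the y axis of jig, either way round below 0.25 rad and contact force between the fingers and blank below 0.5 N), for 0.2 s.
2. it is clamped against the fence with 8 to 22 N (contact force between fence and blank between 8 and 22 N), for 0.2 s.
At the end, for the whole second after the job is handed in: The mallet head stands upright on the plate, square to the fence (0.04 rad), within 3 mm of the end stop and 2.5 mm of the fence, clamped with 8 to 22 N, at rest and let go of (all of step 2 and y of blank_center in the frame of jig between -0.003 and 0.003 m and z of blank_center in the frame of jig between 0.0455 and 0.0505 m and x of blank_center in the frame of jig between 0.015 and 0.039 m and angle between blank_center's own z axis and vertical below 0.06 rad and x of blank_center in the frame of jig above 0.0325 m and angle between the y axis of blank and the y axis of jig, either way round below 0.04 rad and linear speed of blank below 0.01 m/s); the robot touches nothing.
It fails at once if the mallet head presses on the fence with more than 26 N (contact force between fence and blank above 26 N).
It fails at once if the wax jar is moved more than 20 mm (distance of wax_jar from where it was at the start of the episode above 0.02 m).
It fails at once if the glue bottle is moved more than 20 mm (distance of glue_bottle from where it was at the start of the episode above 0.02 m).
It fails at once if the push block is moved more than 20 mm (distance of push_block from where it was at the start of the episode above 0.02 m).
It also fails if it takes over 72 s, if anything falls off the work surface, if the arm or the gripper's body presses on something with over 40 N, if the wrist force passes 120 N, or if a joint passes its speed limit or range.

## Working session

There is one attempt and no reset: what is moved stays moved. The work goes in short steps, Python scripts to look and compute and a tool call to move; the robot and the scene stay as the last step left them, time stands still between calls to the robot, and variables do not carry over. Pictures are saved under pics/ and viewed, at most 10 in all, crops included, and the job is handed in when it is done.

Besides the shell and the picture viewer there is one more tool, called after "Emit:" by a JSON object that holds its "method" and its "body", one argument or row to a line. jog_arm: Moves the arm, as the interface text tells. Its arguments: {"type":"object","properties":{"motion":{"type":"array"},"grip":{"type":"number"}},"required":["motion"]}

```bash
mkdir -p pics; cat > h.py <<'E'
import numpy as np, cv2
from cell import state, read_camera, job_done, cut_out
def f(p): return p["img"].shape[0]/2/np.tan(np.radians(p["vertical_fov"])/2)
def ray(p,u,v):
    d=np.array([(u-p["cx"])/f(p),-(v-p["cy"])/f(p),-1]); E=np.array(p["extrinsics"])
    return E[:3,3],E[:3,:3]@d
def at(p,u,v,z):
    o,d=ray(p,u,v); return o+d*(z-o[2])/d[2]
def proj(p,X):
    E=np.array(p["extrinsics"]); c=E[:3,:3].T@(np.array(X)-E[:3,3]); return p["cx"]+f(p)*c[0]/-c[2], p["cy"]-f(p)*c[1]/-c[2]
E
python3 - <<'E'
from h import *
s=state(); print({k:np.round(v,3).tolist() for k,v in s.items()})
ims=[]
for n in ["scene","top"]:
    p=read_camera(n); print(n,[k for k in p],p["vertical_fov"],p["cx"],p["cy"],np.round(p["extrinsics"],3).tolist(),{k:p[k] for k in p if 'dist' in k})
    cv2.imwrite(f"pics/{n}1.png",cv2.resize(p["img"],(768,576)))
    for o in ["blank","jig","knob_center","stop_face","fence","wax_jar","glue_bottle","push_block"]:
        for r in cut_out(o,p): 
            if r["p"]>.2:
                m=r["region"]; v,u=np.nonzero(m); print(o,round(r["p"],2),np.round(r["box"]).tolist(),m.sum(),u.mean().round(1),v.mean().round(1),np.round(at(p,u.mean(),v.mean(),0)).tolist())
E
```

```text
{'t': 0.0, 'joints': [1.04, 0.492, 1.559, -0.0, 1.092, -0.106], 'qvel': [-0.0, 0.0, -0.0, 0.001, -0.0, 0.0], 'tau': [-0.002, -61.265, -25.818, 0.069, 0.048, -0.0], 'eef_pos': [257.436, 569.265, 239.074], 'tcp_rot': [-3.14, -0.0, 2.717], 'ft_force': [-0.026, 0.241, 0.344], 'moment': [0.043, 0.016, -0.028], 'grip_force': 0.0, 'opening': 0.999}
scene ['img', 'vertical_fov', 'cx', 'cy', 'extrinsics', 'shot'] 52.80830731175264 253.55816237581084 188.71535009026397 [[-0.593, -0.475, 0.65, 1313.354], [0.805, -0.328, 0.494, 640.49], [-0.022, 0.817, 0.577, 705.836], [0.0, 0.0, 0.0, 1.0]] {}
blank 0.8 [335.0, 220.0, 380.0, 282.0] 1944 357.4 251.8 [592.0, 419.0, 0.0]
blank 0.73 [265.0, 146.0, 276.0, 166.0] 180 270.6 157.5 [328.0, -29.0, 0.0]
blank 0.56 [315.0, 196.0, 358.0, 226.0] 928 333.4 210.3 [473.0, 291.0, 0.0]
blank 0.56 [368.0, 197.0, 423.0, 244.0] 1807 394.5 218.6 [410.0, 449.0, 0.0]
blank 0.48 [136.0, 186.0, 196.0, 226.0] 1172 166.8 207.1 [741.0, -122.0, 0.0]
jig 0.79 [214.0, 148.0, 295.0, 217.0] 2470 259.3 185.6 [493.0, 40.0, 0.0]
jig 0.33 [228.0, 184.0, 254.0, 207.0] 294 238.9 195.0 
[... 976 characters left out ...]
k 0.84 [125.0, 163.0, 172.0, 203.0] 864 146.1 182.1 [633.0, 441.0, 0.0]
jig 0.96 [240.0, 181.0, 296.0, 260.0] 3658 268.6 220.1 [514.0, 45.0, 0.0]
knob_center 0.5 [260.0, 235.0, 277.0, 249.0] 205 266.2 241.5 [446.0, 53.0, 0.0]
stop_face 0.85 [238.0, 181.0, 296.0, 261.0] 3590 268.8 220.5 [513.0, 45.0, 0.0]
fence 0.64 [256.0, 189.0, 292.0, 199.0] 274 273.8 193.0 [601.0, 29.0, 0.0]
wax_jar 0.82 [361.0, 215.0, 388.0, 236.0] 480 373.8 224.4 [503.0, -291.0, 0.0]
wax_jar 0.7 [238.0, 182.0, 297.0, 257.0] 3598 268.6 220.2 [513.0, 45.0, 0.0]
push_block 0.57 [291.0, 136.0, 340.0, 162.0] 1089 316.3 147.0 [754.0, -109.0, 0.0]
push_block 0.51 [164.0, 214.0, 201.0, 228.0] 423 182.9 220.1 [511.0, 319.0, 0.0]
```

View pics/scene1.png

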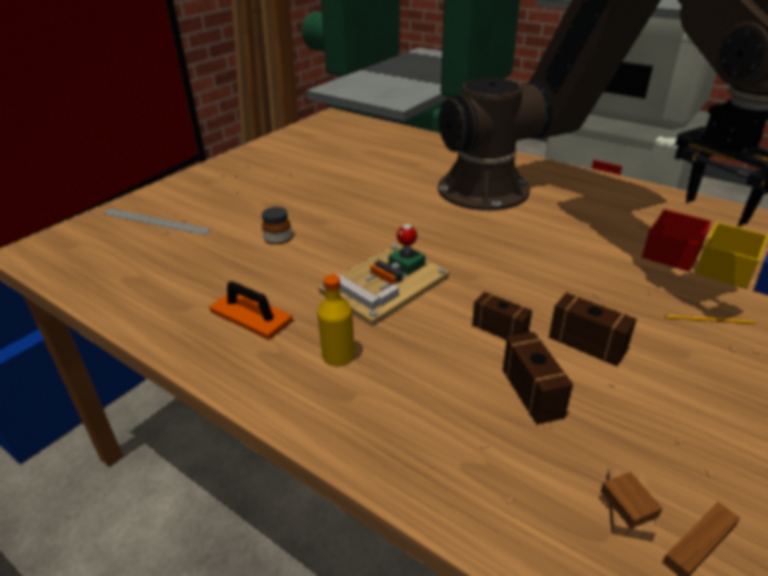

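View pics/top1.png

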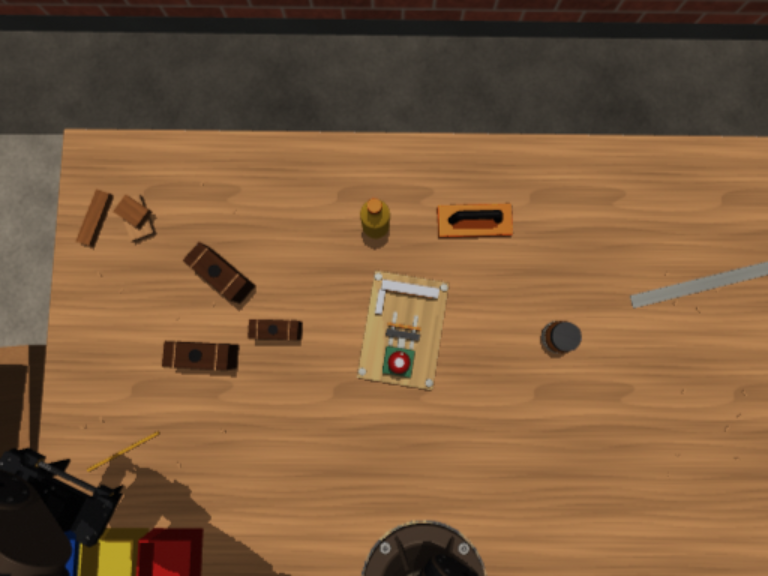

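The top view shows three dark blocks. The smallest is at (275,330) in the enlarged picture, next to the jig, with the knob at (399,362), the stop at (380,302) and the fence at (410,290). The two larger blocks are at (200,356) and (219,273). Next I'll crop in for accurate measurements.

```bash
cat > fit.py <<'E'
from h import *
from scipy.optimize import minimize
P=[]
for n,jb in [("top",(234,176,66,90)),("scene",(208,142,94,80))]:
    p=read_camera(n); P.append(p)
    l,t,w,h=jb
    P[-1]["crop"]=cv2.resize(p["img"][t:t+h,l:l+w],None,fx=6,fy=6,interpolation=cv2.INTER_CUBIC)
h=max(q["crop"].shape[0] for q in P)
c=np.hstack([cv2.copyMakeBorder(q["crop"],0,h-q["crop"].shape[0],0,0,cv2.BORDER_CONSTANT) for q in P]); 
c=cv2.resize(c,(800,int(c.shape[0]*800/c.shape[1]))); cv2.imwrite("pics/jig.png",c); print(c.shape)
# blank: dark/wood segmentation via the network + hull fit
def box(w,l,hh): return np.array([[sx*w/2,sy*l/2,z] for sx in(-1,1) for sy in(-1,1) for z in(0,hh)])
def hullmask(p,X,S=4):
    pts=np.array([proj(p,x) for x in X]); hb=cv2.convexHull(pts.astype(np.float32)).reshape(-1,2)
    return hb
def pose(B,q):
    c,s=np.cos(q[2]),np.sin(q[2]); R=np.array([[c,-s,0],[s,c,0],[0,0,1]]); return B@R.T+[q[0],q[1],0]
B=box(40,100,60)
obs=[]
for p,near in zip(P,[(183,220),(333,210)]):
    rs=[r for r in cut_out("blank",p) if r["region"][near[1],near[0]]]
    print([ (round(r["p"],2),int(r["region"].sum()),np.round(r["box"]).tolist()) for r in rs]); obs.append(rs[0]["region"])
def cost(q,which=(0,1)):
    e=0
    for i in which:
        m=np.zeros((384*4,512*4),np.uint8); hb=hullmask(P[i],pose(B,q)); cv2.fillConvexPoly(m,np.round((hb+.5)*4*16-8).astype(int),255,shift=4)
        a=cv2.resize(m,(512,384),interpolation=cv2.INTER_AREA)/255.
        e+=np.abs(a-obs[i]).sum()/obs[i].sum()
    return e
for w in [(0,1),(0,),(1,)]:
    best=min((minimize(cost,[513-20,310,y0],args=(w,),method="Nelder-Mead",options=dict(initial_simplex=np.array([[493,310,y0],[508,310,y0],[493,325,y0],[493,310,y0+.2]]))) for y0 in(-.3,0,.3)),key=lambda r:r.fun)
    print(w,np.round(best.x,3),round(best.fun,3))
# knob: red blobs
C=[]
for p in P:
    hsv=cv2.cvtColor(p["img"],cv2.COLOR_BGR2HSV); m=(((hsv[...,0]<6)|(hsv[...,0]>172))&(hsv[...,1]>150)&(hsv[...,2]>60)).astype(np.uint8)
    n,L,st,ce=cv2.connectedComponentsWithStats(m)
    for i in range(1,n):
        if st[i,4]>20 and 240<ce[i,0]<290: print("red",st[i].tolist(),ce[i].round(2).tolist(),at(p,*ce[i],92).round(1).tolist())
E
python3 fit.py
```

```text
(450, 800, 3)
[(0.58, 484, [163.0, 213.0, 202.0, 231.0])]
[]Traceback (most recent call last):
  File "fit.py", line 22, in <module>
    print([ (round(r["p"],2),int(r["region"].sum()),np.round(r["box"]).tolist()) for r in rs]); obs.append(rs[0]["region"])
                                                                                                           ~~^^^
IndexError: list index out of range
```

View pics/jig.png

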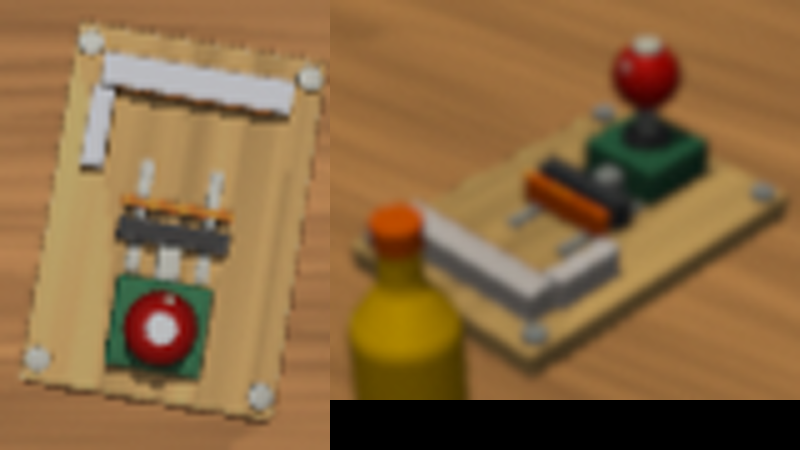

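The crop is enlarged 5x. The plate corners sit at about (82,25), (324,64), (272,412) and (25,375). The fence face's top edge runs (104,85)–(290,116), the stop face's edge runs (113,92)–(102,168), and the knob is at (160,328). In the scene view the knob is at (645,73).

```bash
python3 - <<'E'
s=open("fit.py").read()
s=s.replace('''    rs=[r for r in cut_out("blank",p) if r["region"][near[1],near[0]]]
''','''    n="top" if near[0]==183 else "scene"
    for k in range(6):
        pp=read_camera(n); rs=[r for r in cut_out("blank",pp) if r["region"][near[1],near[0]]]
        if rs: break
''').replace('"pics/jig.png"','"/tmp/jig.png"')
s+='''
T=P[0]
o=[ray(p,u,v) for p,(u,v) in zip(P,[(234+160/5,176+328/5),(271,156.6)])]
A=np.column_stack([o[0][1],-o[1][1]]); k=np.linalg.lstsq(A,o[1][0]-o[0][0],rcond=None)[0]
a,b=o[0][0]+k[0]*o[0][1],o[1][0]+k[1]*o[1][1]; print("knob tri",a.round(1),b.round(1))
t=lambda x,y,z: at(T,234+x/5-.4,176+y/5-.4,z).round(1)
cs=[t(*c,18) for c in [(82,25),(324,64),(272,412),(25,375)]]; print("corners",[c[:2].tolist() for c in cs])
for i in range(4): d=cs[(i+1)%4]-cs[i]; print(np.linalg.norm(d).round(1),np.arctan2(d[1],d[0]).round(3))
print("centre",np.mean(cs,0).round(1))
for nm,a,b in [("fence",(104,85),(290,116)),("stop",(113,92),(102,168))]:
    a,b=t(*a,41),t(*b,41); print(nm,a,b,np.arctan2(*(b-a)[1::-1]).round(3))
'''
open("fit.py","w").write(s)
E
python3 fit.py
```

```text
(450, 800, 3)
[(0.59, 471, [166.0, 212.0, 203.0, 229.0])]
[(0.95, 876, [315.0, 196.0, 357.0, 227.0])]
(0, 1) [ 5.11446e+02  3.09020e+02 -2.30000e-02] 0.23
(0,) [ 5.11448e+02  3.09698e+02 -2.40000e-02] 0.067
(1,) [ 5.12435e+02  3.08626e+02 -2.80000e-02] 0.16
red [259, 234, 14, 15, 115] [265.38, 241.51] [448.7, 57.4, 92.0]
red [265, 152, 12, 11, 101] [270.67, 156.75] [452.3, 56.0, 92.0]
knob tri [448.4  55.5  90.5] [448.8  54.9  90.5]
corners [[638.1, 105.8], [614.5, -48.3], [396.4, -15.0], [417.8, 138.8]]
155.9 -1.723
220.6 2.99
155.3 1.433
222.8 -0.149
centre [516.7  45.3  18. ]
fence [597.4  91.3  41. ] [579.1 -24.4  41. ] -1.728
stop [593.1  85.6  41. ] [545.8  92.   41. ] 3.007
```

The measurements agree. The jig origin is at about (533, 42.5) with yaw -0.149: the knob gives (532.6, 42.9) and the fence and stop match that within 1–2 mm. The blank is at about (511.5, 309.5) with yaw -0.024, which both views support.

```bash
cat > go.py <<'E'
import sys
from h import *
def plan(a):
    s=state(); q=s["tcp_rot"][2]; p=np.array(s["eef_pos"])
    x,y,z,w=a; d=np.array([x,y,z])-p; c,sn=np.cos(q),np.sin(q)
    print("at",p.round(1),round(q,3),"j6",round(s["joints"][5],2),"F",np.round(s["ft_force"],1),"M",np.round(s["moment"],2),"->",np.round([d[0]*c+d[1]*sn,d[0]*sn-d[1]*c,-d[2]],1),"turn",round(q-w,3))
if __name__=="__main__": plan([float(v) for v in sys.argv[1:5]])
E
python3 go.py 511.5 309.5 200 1.547; python3 - <<'E'
from h import *
p=read_camera("scene"); print("bottle base",at(p,224.7,236,0).round())
q=read_camera("top"); print(at(q,249,137,170).round(), "pad", at(q,234+182/5,176+200/5,40).round(1))
E
```

```text
at [257.6 569.5 239.7] 2.717 j6 -0.11 F [-0.5  0.7  0.8] M [0.04 0.03 0.02] -> [-338.5 -132.2   39.7] turn 1.17
bottle base [740. 103.   0.]
[740. 107. 170.] pad [525.3  41.2  40. ]
```

Emit:
{"method": "jog_arm", "body": {
  "motion": [
    [[-48,-18,6],0.14],
    [[-96,-37,12],0.29],
    [[-144,-56,18],0.44],
    [[-192,-75,24],0.58],
    [[-240,-94,30],0.72]
  ],
  "grip": 0
}}

```text
t: 2.0
eef_pos: [432.0, 390.2, 210.7]
tcp_rot: [3.141, -0.0, 1.991]
ft_force: [0.4, 1.4, 0.1]
opening: 0.998
grip_force: 0.0
```

```bash
python3 go.py 511.5 309.5 140 1.547
```

```text
at [432.  390.2 210.7] 1.991 j6 0.2 F [0.4 1.4 0.1] M [-0.02  0.   -0.05] -> [-106.1   39.6   70.7] turn 0.444
```

Emit:
{"method": "jog_arm", "body": {
  "motion": [
    [[-35,13,23],0.14],
    [[-70,26,46],0.29],
    [[-106,39.6,70.7],0.444],
    [[-106,39.6,70.7],0.444],
    [[-106,39.6,70.7],0.444]
  ]
}}

```text
t: 2.5
eef_pos: [511.0, 311.0, 139.6]
tcp_rot: [-3.141, 0.0, 1.552]
ft_force: [0.5, 1.1, 0.1]
opening: 1.005
grip_force: 0.0
```

```bash
python3 go.py 511.5 309.5 56 1.547; python3 - <<'E'
from h import *
p=read_camera("scene"); c=p["img"][130:250,290:430]; cv2.imwrite("pics/g1.png",cv2.resize(c,None,fx=5,fy=5,interpolation=cv2.INTER_CUBIC))
E
```

```text
at [511.  311.  139.6] 1.552 j6 0.45 F [0.5 1.1 0.1] M [-0.04  0.04 -0.02] -> [-1.5  0.5 83.6] turn 0.005
```

View pics/g1.png

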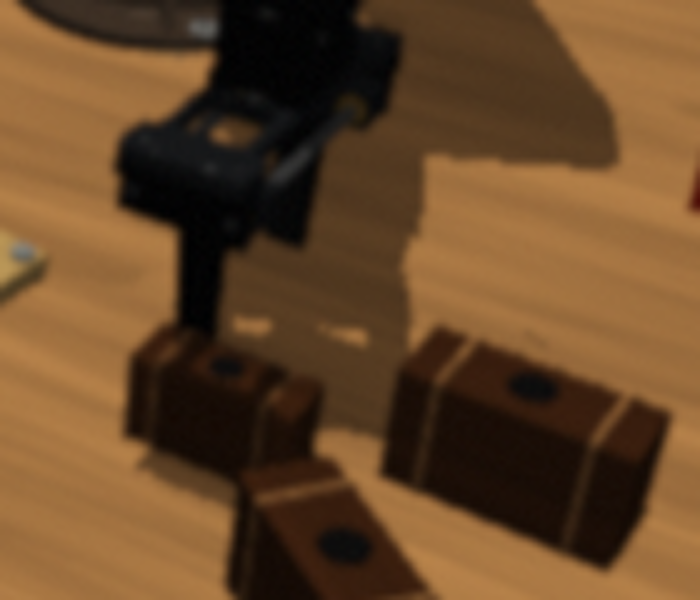

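The open gripper is above the small block, whose spot is at (228,367), and the larger blocks are clear of it. Descending now.

Emit:
{"method": "jog_arm", "body": {
  "motion": [
    [[-1.5,0.5,42],0.005],
    [[-1.5,0.5,83.6],0.005],
    [[-1.5,0.5,83.6],0.005],
    [[-1.5,0.5,83.6],0.005]
  ]
}}

```text
t: 2.95
eef_pos: [511.0, 311.1, 57.6]
tcp_rot: [3.141, -0.0, 1.55]
ft_force: [0.1, 1.2, 0.6]
opening: 1.002
grip_force: 0.0
```

Emit:
{"method": "jog_arm", "body": {
  "motion": [
    [[0,0,0],0],
    [[0,0,0],0],
    [[0,0,0],0],
    [[0,0,0],0],
    [[0,0,0],0]
  ],
  "grip": 1
}}

```text
t: 3.45
eef_pos: [511.4, 310.1, 56.9]
tcp_rot: [3.141, -0.0, 1.548]
ft_force: [0.6, 0.9, -0.2]
opening: 0.636
grip_force: 0.0
```

Emit:
{"method": "jog_arm", "body": {
  "motion": [
    [[0,0,0],0],
    [[0,0,0],0],
    [[0,0,0],0]
  ]
}}

```text
t: 3.75
eef_pos: [511.4, 310.0, 56.4]
tcp_rot: [3.142, -0.0, 1.548]
ft_force: [0.5, 0.8, -0.9]
opening: 0.415
grip_force: 30.0
```

```bash
python3 go.py 511.5 309.5 140 1.547; python3 - <<'E'
from h import *
P=[read_camera("scene"),read_camera("top")]
cv2.imwrite("pics/g2.png",np.hstack([cv2.resize(P[0]["img"][150:250,290:380],None,fx=4,fy=4,interpolation=cv2.INTER_CUBIC),cv2.resize(P[1]["img"][170:270,140:240],None,fx=4,fy=4,interpolation=cv2.INTER_CUBIC)]))
E
```

```text
at [511.4 310.   56.4] 1.548 j6 0.46 F [ 0.5  0.8 -0.9] M [-0.11 -0.05 -0.08] -> [ -0.5   0.2 -83.6] turn 0.001
```

View pics/g2.png

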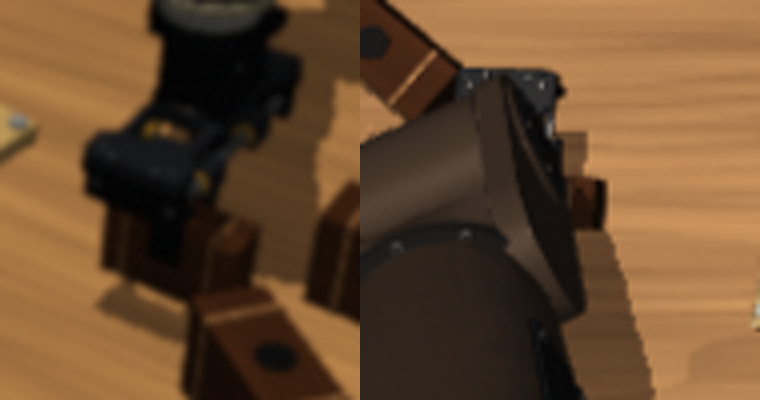

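The block is gripped near its centre: the opening of 0.415 corresponds to 39.4 mm. Lifting and carrying it.

Emit:
{"method": "jog_arm", "body": {
  "motion": [
    [[0,0,-45],0],
    [[0,0,-84],0],
    [[0,0,-100],0],
    [[0,0,-100],0]
  ]
}}

```text
t: 4.25
eef_pos: [512.0, 310.4, 158.7]
tcp_rot: [3.138, -0.002, 1.548]
ft_force: [-0.3, 0.5, -1.4]
opening: 0.42
grip_force: 30.0
```

```bash
python3 go.py 563.6 30.8 156 1.422
```

```text
at [512.  310.4 158.7] 1.548 j6 0.46 F [-0.3  0.5 -1.4] M [-0.08  0.07 -0.01] -> [-278.3   58.     2.7] turn 0.126
```

Emit:
{"method": "jog_arm", "body": {
  "motion": [
    [[-40,8,0],0.03],
    [[-80,16,0],0.06],
    [[-120,25,0],0.09],
    [[-160,33,0],0.12],
    [[-200,42,0],0.126]
  ]
}}

```text
t: 4.75
eef_pos: [548.1, 107.5, 154.8]
tcp_rot: [-3.139, 0.0, 1.421]
ft_force: [0.4, 0.6, -0.8]
opening: 0.414
grip_force: 30.0
```

Emit:
{"method": "jog_arm", "body": {
  "motion": [
    [[-40,8,0],0],
    [[-70,14,0],0],
    [[-70,14,0],0],
    [[-70,14,0],0]
  ]
}}

```text
t: 5.15
eef_pos: [551.6, 37.4, 155.2]
tcp_rot: [-3.14, -0.0, 1.42]
ft_force: [-0.2, 0.8, -2.1]
opening: 0.421
grip_force: 30.0
```

```bash
python3 go.py 563.6 30.8 110 1.422
```

```text
at [551.6  37.4 155.2] 1.42 j6 0.1 F [-0.2  0.8 -2.1] M [-0.08  0.1   0.01] -> [-4.7 12.8 45.2] turn -0.002
```

Emit:
{"method": "jog_arm", "body": {
  "motion": [
    [[-4.7,12.8,22],-0.002],
    [[-4.7,12.8,43],-0.002],
    [[-4.7,12.8,43],-0.002],
    [[-4.7,12.8,43],-0.002]
  ]
}}

```text
t: 5.55
eef_pos: [563.8, 32.3, 113.2]
tcp_rot: [-3.14, -0.0, 1.425]
ft_force: [0.3, -0.2, -0.7]
opening: 0.414
grip_force: 30.0
```

```bash
python3 go.py 563.6 30.8 78 1.422; python3 - <<'E'
from h import *
P=[read_camera("scene"),read_camera("top")]
cv2.imwrite("pics/g3.png",np.hstack([cv2.resize(P[0]["img"][130:230,205:305],None,fx=4,fy=4,interpolation=cv2.INTER_CUBIC),cv2.resize(P[1]["img"][170:270,220:320],None,fx=4,fy=4,interpolation=cv2.INTER_CUBIC)]))
E
```

```text
at [563.8  32.3 113.2] 1.425 j6 0.09 F [ 0.3 -0.2 -0.7] M [-0.05  0.06 -0.03] -> [-1.5  0.1 35.2] turn 0.003
```

View pics/g3.png

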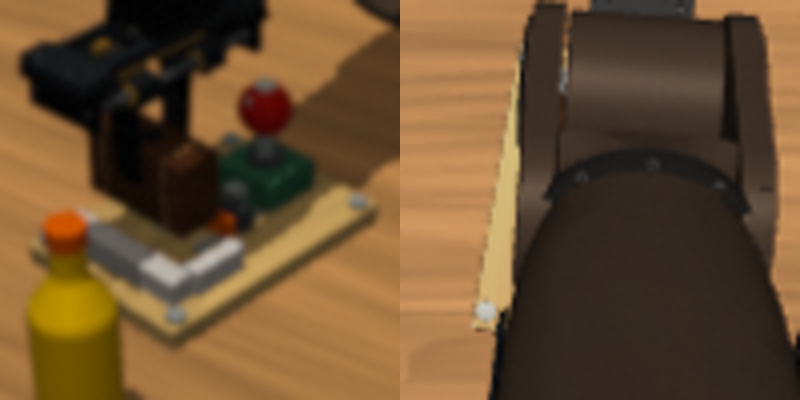

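The block hangs over the slot, between the fence and the jaw and just short of the stop. Lowering it while checking the force.

Emit:
{"method": "jog_arm", "body": {
  "motion": [
    [[-1,0.1,10],0.003],
    [[-1.5,0.1,20],0.003],
    [[-1.5,0.1,28],0.003],
    [[-1.5,0.1,34],0.003],
    [[-1.5,0.1,34],0.003]
  ]
}}

```text
t: 6.15
eef_pos: [563.6, 29.8, 78.4]
tcp_rot: [-3.14, 0.0, 1.421]
ft_force: [0.2, -0.9, -1.8]
opening: 0.419
grip_force: 30.0
```

```bash
python3 go.py 563.6 30.8 75 1.422
```

```text
at [563.6  29.8  78.4] 1.421 j6 0.09 F [ 0.2 -0.9 -1.8] M [-0.12  0.07  0.01] -> [ 1.  -0.1  3.4] turn -0.001
```

Emit:
{"method": "jog_arm", "body": {
  "motion": [
    [[0,0,1.5],0],
    [[0,0,3],0],
    [[0,0,3],0],
    [[0,0,3],0]
  ]
}}

```text
t: 6.55
eef_pos: [564.1, 29.8, 76.6]
tcp_rot: [3.141, -0.0, 1.421]
ft_force: [0.3, -0.3, -1.5]
opening: 0.416
grip_force: 30.0
```

Emit:
{"method": "jog_arm", "body": {
  "motion": [
    [[1,0,0],0],
    [[2,0,0],0],
    [[3,0,0],0],
    [[4,0,0],0],
    [[4,0,0],0]
  ]
}}

```text
t: 7.05
eef_pos: [564.6, 33.9, 76.4]
tcp_rot: [3.142, -0.0, 1.421]
ft_force: [0.2, 0.5, -0.0]
opening: 0.418
grip_force: 30.0
```

Emit:
{"method": "jog_arm", "body": {
  "motion": [
    [[1,0,0.5],0],
    [[2,0,0.5],0],
    [[2,0,0.5],0]
  ]
}}

```text
t: 7.35
eef_pos: [564.9, 35.8, 75.9]
tcp_rot: [3.142, -0.0, 1.421]
ft_force: [-0.4, -0.6, -1.4]
opening: 0.421
grip_force: 30.0
```

Emit:
{"method": "jog_arm", "body": {
  "motion": [
    [[1,0,0.5],0],
    [[2,0,0.5],0],
    [[2,0,0.5],0]
  ]
}}

```text
t: 7.65
eef_pos: [565.2, 37.8, 75.4]
tcp_rot: [3.142, -0.0, 1.421]
ft_force: [0.1, 0.2, -1.7]
opening: 0.421
grip_force: 30.0
```

Emit:
{"method": "jog_arm", "body": {
  "motion": [
    [[0.7,0,0.3],0],
    [[1.5,0,0.3],0],
    [[1.5,0,0.3],0]
  ]
}}

```text
t: 7.95
eef_pos: [565.3, 38.2, 75.3]
tcp_rot: [-3.141, 0.001, 1.421]
ft_force: [-1.4, -9.2, 1.8]
opening: 0.416
grip_force: 30.0
```

Emit:
{"method": "jog_arm", "body": {
  "motion": [
    [[0.7,0,0.3],0],
    [[1.5,0,0.3],0],
    [[1.5,0,0.3],0]
  ]
}}

```text
t: 8.25
eef_pos: [565.3, 38.5, 75.3]
tcp_rot: [-3.141, 0.003, 1.421]
ft_force: [-4.5, -20.1, 5.3]
opening: 0.421
grip_force: 30.0
```

Contact with the stop is confirmed. I'll ease off the push and then seat the block down onto the plate.

Emit:
{"method": "jog_arm", "body": {
  "motion": [
    [[-1.5,0,0.3],0],
    [[-1.5,0,0.8],0],
    [[-1.5,0,0.8],0]
  ]
}}

```text
t: 8.55
eef_pos: [565.4, 38.2, 74.5]
tcp_rot: [3.141, 0.001, 1.421]
ft_force: [-2.0, -11.0, 5.4]
opening: 0.42
grip_force: 30.0
```

Emit:
{"method": "jog_arm", "body": {
  "motion": [
    [[0,0,0.5],0],
    [[0,0,0.8],0],
    [[0,0,0.8],0]
  ]
}}

```text
t: 8.85
eef_pos: [565.4, 38.1, 74.4]
tcp_rot: [3.141, 0.001, 1.421]
ft_force: [-5.6, -10.2, 14.3]
opening: 0.422
grip_force: 30.0
```

Emit:
{"method": "jog_arm", "body": {
  "motion": [
    [[-0.4,0,-0.6],0],
    [[-0.4,0,-0.6],0]
  ]
}}

```text
t: 9.05
eef_pos: [565.4, 38.1, 74.4]
tcp_rot: [3.141, 0.001, 1.421]
ft_force: [-2.4, -7.7, 6.4]
opening: 0.417
grip_force: 30.0
```

Emit:
{"method": "jog_arm", "body": {
  "motion": [
    [[0,0,0],0],
    [[0,0,0],0],
    [[0,0,0],0],
    [[0,0,0],0],
    [[0,0,0],0]
  ],
  "grip": 0
}}

```text
t: 9.55
eef_pos: [565.3, 38.9, 73.7]
tcp_rot: [-3.142, -0.0, 1.421]
ft_force: [-0.4, 0.4, -0.1]
opening: 0.781
grip_force: 0.0
```

Emit:
{"method": "jog_arm", "body": {
  "motion": [
    [[0,0,-30],0],
    [[0,0,-75],0],
    [[0,0,-115],0],
    [[0,0,-115],0],
    [[0,0,-115],0]
  ]
}}

```text
t: 10.05
eef_pos: [565.3, 38.8, 189.3]
tcp_rot: [3.14, -0.0, 1.421]
ft_force: [-0.3, -0.3, -0.6]
opening: 1.0
grip_force: 0.0
```

```bash
python3 go.py 448.5 55.3 190 2.9;  python3 - <<'E'
from h import *
P=[read_camera("scene"),read_camera("top")]
cv2.imwrite("pics/g4.png",np.hstack([cv2.resize(P[0]["img"][130:230,205:305],None,fx=4,fy=4,interpolation=cv2.INTER_CUBIC),cv2.resize(P[1]["img"][170:270,220:320],None,fx=4,fy=4,interpolation=cv2.INTER_CUBIC)]))
E
```

```text
at [565.3  38.8 189.3] 1.421 j6 0.1 F [-0.3 -0.3 -0.6] M [-0.07  0.11 -0.  ] -> [  -1.2 -118.    -0.7] turn -1.479
```

View pics/g4.png

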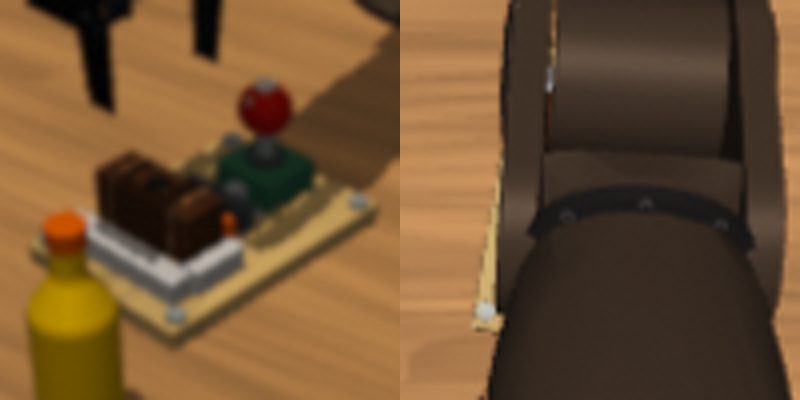

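The block stands upright in the slot, with its end at the stop. Moving over the knob with the wrist wound back.

Emit:
{"method": "jog_arm", "body": {
  "motion": [
    [[0,-24,0],-0.148],
    [[0,-48,0],-0.296],
    [[0,-72,0],-0.444],
    [[0,-96,0],-0.592],
    [[-1.2,-118,0],-0.74]
  ]
}}

```text
t: 10.65
eef_pos: [446.8, 55.4, 187.5]
tcp_rot: [-3.139, -0.002, 2.167]
ft_force: [0.4, -0.2, 0.6]
opening: 0.999
grip_force: 0.0
```

Emit:
{"method": "jog_arm", "body": {
  "motion": [
    [[0,0,0],-0.148],
    [[0,0,0],-0.296],
    [[0,0,0],-0.444],
    [[0,0,0],-0.592],
    [[0,0,0],-0.74]
  ]
}}

```text
t: 11.15
eef_pos: [447.9, 55.2, 187.5]
tcp_rot: [-3.141, -0.003, 2.907]
ft_force: [0.3, -0.3, -0.2]
opening: 1.002
grip_force: 0.0
```

```bash
python3 go.py 448.5 55.3 98 2.9
```

```text
at [447.9  55.2 187.5] 2.907 j6 -1.36 F [ 0.3 -0.3 -0.2] M [-0.    0.02  0.03] -> [-0.5  0.2 89.5] turn 0.007
```

Emit:
{"method": "jog_arm", "body": {
  "motion": [
    [[-0.5,0.2,40],0.007],
    [[-0.5,0.2,75],0.007],
    [[-0.5,0.2,90],0.007],
    [[-0.5,0.2,90],0.007],
    [[-0.5,0.2,90],0.007]
  ]
}}

```text
t: 11.65
eef_pos: [448.7, 55.3, 98.4]
tcp_rot: [-3.141, -0.002, 2.894]
ft_force: [1.2, 0.5, -0.2]
opening: 1.001
grip_force: 0.0
```

Emit:
{"method": "jog_arm", "body": {
  "motion": [
    [[0,0,0],0],
    [[0,0,0],0],
    [[0,0,0],0],
    [[0,0,0],0],
    [[0,0,0],0]
  ],
  "grip": 1
}}

```text
t: 12.15
eef_pos: [449.1, 55.3, 99.1]
tcp_rot: [3.141, 0.0, 2.894]
ft_force: [0.0, -0.4, -0.4]
opening: 0.637
grip_force: 0.0
```

Emit:
{"method": "jog_arm", "body": {
  "motion": [
    [[0,0,0],0],
    [[0,0,0],0],
    [[0,0,0],0],
    [[0,0,0],0]
  ]
}}

```text
t: 12.55
eef_pos: [449.1, 55.7, 98.9]
tcp_rot: [3.141, 0.0, 2.894]
ft_force: [-0.1, 6.0, 1.1]
opening: 0.449
grip_force: 30.0
```

```bash
python3 go.py 448.5 55.3 98 2.9
```

```text
at [449.1  55.7  98.9] 2.894 j6 -1.35 F [-0.1  6.   1.1] M [ 0.93 -0.05  0.05] -> [ 0.5 -0.5  0.9] turn -0.006
```

Emit:
{"method": "jog_arm", "body": {
  "motion": [
    [[0,-0.5,0.5],0.05],
    [[0,-0.5,0.5],0.1],
    [[0,-0.5,0.5],0.15],
    [[0,-0.5,0.5],0.2],
    [[0,-0.5,0.5],0.25]
  ]
}}

```text
t: 13.05
eef_pos: [449.3, 55.9, 98.8]
tcp_rot: [3.14, 0.001, 2.642]
ft_force: [0.6, 15.8, 7.9]
opening: 0.451
grip_force: 30.0
```

```bash
python3 go.py 448.5 55.3 98 2.9; python3 - <<'E'
from h import *
p=read_camera("top"); q=read_camera("scene")
cv2.imwrite("pics/g5.png",np.hstack([cv2.resize(x["img"][s],None,fx=4,fy=4,interpolation=cv2.INTER_CUBIC) for x,s in [(q,np.s_[130:230,205:305]),(p,np.s_[170:270,220:320])]]))
E
```

```text
at [449.3  55.9  98.8] 2.642 j6 -1.1 F [ 0.6 15.8  7.9] M [2.52 0.06 0.28] -> [ 0.4 -0.9  0.8] turn -0.258
```

View pics/g5.png

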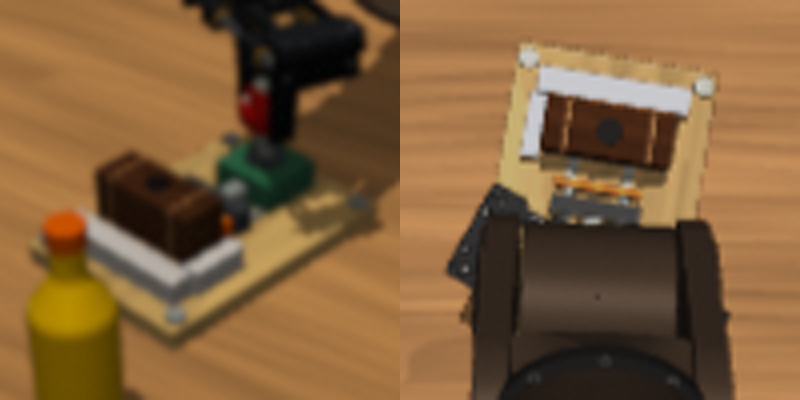

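The knob is turning: the moment of about 0.28 N m matches the brake. The block's spot is at (610,130), and the orange pad at (595,188) still has a gap to close. I'll recentre slightly and keep turning.

Emit:
{"method": "jog_arm", "body": {
  "motion": [
    [[0.4,0.7,-0.4],0.1],
    [[0.4,0.7,-0.4],0.2],
    [[0.4,0.7,-0.4],0.3],
    [[0.4,0.7,-0.4],0.4],
    [[0.4,0.7,-0.4],0.5]
  ]
}}

```text
t: 13.65
eef_pos: [449.7, 56.5, 98.9]
tcp_rot: [3.139, 0.0, 2.14]
ft_force: [4.2, 11.9, -1.0]
opening: 0.449
grip_force: 30.0
```

```bash
python3 go.py 448.5 55.3 98 2.9
```

```text
at [449.7  56.5  98.9] 2.14 j6 -0.59 F [ 4.2 11.9 -1. ] M [ 2.07 -0.68  0.3 ] -> [-0.3 -1.7  0.9] turn -0.76
```

Emit:
{"method": "jog_arm", "body": {
  "motion": [
    [[0.5,0.7,0],0.1],
    [[0.5,0.7,0],0.2],
    [[0.5,0.7,0],0.3],
    [[0.5,0.7,0],0.4],
    [[0.5,0.7,0],0.5]
  ]
}}

```text
t: 14.15
eef_pos: [450.4, 56.8, 98.9]
tcp_rot: [3.139, -0.0, 1.64]
ft_force: [5.9, 6.7, -2.2]
opening: 0.453
grip_force: 30.0
```

```bash
python3 go.py 449.7 57 98 2.9
```

```text
at [450.4  56.8  98.9] 1.64 j6 -0.09 F [ 5.9  6.7 -2.2] M [ 1.05 -0.77  0.25] -> [ 0.2 -0.7  0.9] turn -1.26
```

Emit:
{"method": "jog_arm", "body": {
  "motion": [
    [[0.4,0.4,0],0.1],
    [[0.4,0.4,0],0.2],
    [[0.4,0.4,0],0.3],
    [[0.4,0.4,0],0.4],
    [[0.4,0.4,0],0.5]
  ]
}}

```text
t: 14.65
eef_pos: [451.1, 56.8, 98.9]
tcp_rot: [3.138, -0.001, 1.14]
ft_force: [7.0, 0.9, -3.1]
opening: 0.449
grip_force: 30.0
```

```bash
python3 go.py 449.7 57 98 2.9; python3 - <<'E'
from h import *
p=read_camera("top"); q=read_camera("scene")
cv2.imwrite("pics/g6.png",np.hstack([cv2.resize(x["img"][s],None,fx=4,fy=4,interpolation=cv2.INTER_CUBIC) for x,s in [(q,np.s_[130:230,205:305]),(p,np.s_[170:270,220:320])]]))
E
```

```text
at [451.1  56.8  98.9] 1.14 j6 0.41 F [ 7.   0.9 -3.1] M [ 0.08 -0.93  0.28] -> [-0.4 -1.4  0.9] turn -1.76
```

View pics/g6.png

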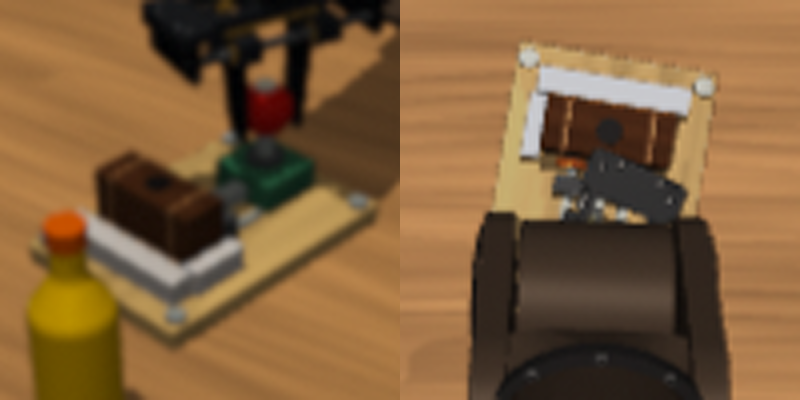

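The pad, at (567,162), is almost touching the block. From here I'll use smaller steps and watch the moment.

Emit:
{"method": "jog_arm", "body": {
  "motion": [
    [[0.2,0.4,0],0.08],
    [[0.2,0.4,0],0.16],
    [[0.2,0.4,0],0.24],
    [[0.2,0.4,0],0.24]
  ]
}}

```text
t: 15.15
eef_pos: [451.5, 56.7, 98.9]
tcp_rot: [3.139, -0.002, 0.901]
ft_force: [5.3, -1.8, -2.3]
opening: 0.451
grip_force: 30.0
```

```bash
cat > m.py <<'E'
from h import *
L=[]
for k in range(4):
    p=read_camera("top"); s=state(); L.append([s["moment"][2],s["tau"][5],*s["ft_force"]])
print("Mz tau6 F",np.mean(L,0).round(3),"yaw",round(s["tcp_rot"][2],3),"t",round(s["t"],2))
E
python3 m.py
```

```text
Mz tau6 F [-0.234 -0.13   6.187 -1.472 -2.574] yaw 0.903 t 15.35
```

Emit:
{"method": "jog_arm", "body": {
  "motion": [
    [[0,0,0],0.05],
    [[0,0,0],0.1],
    [[0,0,0],0.15]
  ]
}}

```text
t: 15.65
eef_pos: [451.6, 56.5, 98.9]
tcp_rot: [3.139, -0.002, 0.752]
ft_force: [6.5, -3.6, -3.9]
opening: 0.452
grip_force: 30.0
```

```bash
python3 -c "
from h import *;s=state();print(s['moment'],s['tau'][5],s['tcp_rot'][2])"
```

```text
[-0.47140248 -0.90144287  0.30458009] -0.5507267452776432 0.752372886375726
```

Emit:
{"method": "jog_arm", "body": {
  "motion": [
    [[0,0,0],0.05],
    [[0,0,0],0.1]
  ]
}}

```text
t: 15.85
eef_pos: [451.7, 56.5, 98.9]
tcp_rot: [3.139, -0.003, 0.652]
ft_force: [6.5, -4.7, -4.4]
opening: 0.452
grip_force: 30.0
```

```bash
python3 -c "
from h import *;s=state();print(s['moment'],s['tau'][5],s['tcp_rot'][2],s['ft_force'])"
```

```text
[-0.77156288 -1.03782432  0.2821792 ] -0.5467337742447853 0.6524311170100723 [ 6.49558111 -4.66611157 -4.41928786]
```

Emit:
{"method": "jog_arm", "body": {
  "motion": [
    [[0,0,0],0.05],
    [[0,0,0],0.1]
  ]
}}

```text
t: 16.05
eef_pos: [451.8, 56.4, 99.0]
tcp_rot: [3.139, -0.003, 0.553]
ft_force: [7.7, -6.0, -3.2]
opening: 0.45
grip_force: 30.0
```

```bash
python3 -c "
from h import *;s=state();print(s['moment'],s['tau'][5],s['tcp_rot'][2],s['ft_force'])"
```

```text
[-1.02380907 -0.99932197  0.26275529] -0.5450568906962872 0.5525097807256887 [ 7.65798971 -6.02105674 -3.23729466]
```

Emit:
{"method": "jog_arm", "body": {
  "motion": [
    [[0,0,0],0.05],
    [[0,0,0],0.1]
  ]
}}

```text
t: 16.25
eef_pos: [451.9, 56.3, 99.0]
tcp_rot: [3.139, -0.003, 0.452]
ft_force: [8.0, -7.7, -3.5]
opening: 0.45
grip_force: 30.0
```

```bash
python3 -c "
from h import *;s=state();print(s['moment'],s['tau'][5],s['tcp_rot'][2],s['ft_force'])
p=read_camera('top'); cv2.imwrite('pics/g7.png',cv2.resize(p['img'][180:230,245:300],None,fx=10,fy=10,interpolation=cv2.INTER_CUBIC))"
```

```text
[-1.20382141 -1.09762512  0.24593859] -0.5387873388826847 0.45248928375008335 [ 7.99660937 -7.71218888 -3.45992481]
```

View pics/g7.png

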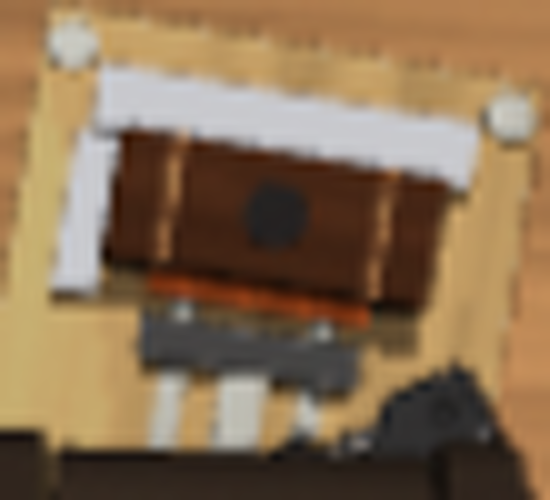

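The pad (260,300) is now at the block's side. The block (275,215) is square to the fence and at the stop. The moment hasn't risen yet, so I'll recentre and continue.

Emit:
{"method": "jog_arm", "body": {
  "motion": [
    [[0.2,0.5,0],0.05],
    [[0.2,0.5,0],0.1]
  ]
}}

```text
t: 16.5
eef_pos: [452.0, 56.1, 98.9]
tcp_rot: [3.14, -0.003, 0.353]
ft_force: [6.7, -5.4, -2.6]
opening: 0.451
grip_force: 30.0
```

```bash
cat > q.py <<'E'
from h import *
s=state();print(np.round(s['moment'],3),round(s['tau'][5],3),round(s['tcp_rot'][2],3),np.round(s['ft_force'],1),round(s['joints'][5],2))
E
python3 q.py
```

```text
[-0.826 -0.886  0.299] -0.553 0.353 [ 6.7 -5.4 -2.6] 1.2
```

Emit:
{"method": "jog_arm", "body": {
  "motion": [
    [[0,0,0],0.05],
    [[0,0,0],0.1]
  ]
}}

```text
t: 16.7
eef_pos: [452.1, 55.9, 99.0]
tcp_rot: [3.14, -0.003, 0.253]
ft_force: [7.0, -7.3, -2.5]
opening: 0.445
grip_force: 30.0
```

```bash
python3 q.py
```

```text
[-1.179 -0.881  0.31 ] -0.452 0.253 [ 7.  -7.3 -2.5] 1.3
```

```bash
cat > tr.py <<'E'
from h import *
import sys
I=np.mean([read_camera("top")["img"].astype(float) for _ in range(3)],0); np.save(sys.argv[1],I)
def prof(I):  # edge positions along jig x through orange pad / dark bar
    c=cv2.resize(I[180:230,245:300].astype(np.float32),None,fx=10,fy=10,interpolation=cv2.INTER_CUBIC)
    M=cv2.getRotationMatrix2D((250,330),8.5,1); return cv2.warpAffine(c,M,(550,500))[:,160:340].mean(1)
def show(n):
    g=prof(np.load(n)); r=g[:,2]; s=r-g[:,0]
    print(n,"R",r[250:400:8].round().astype(int).tolist()); print("  R-B",s[250:400:8].round().astype(int).tolist())
for n in sys.argv[1:]: show(n)
E
python3 - <<'E'
import cv2,numpy as np
c=cv2.imread('pics/g7.png'); I=np.zeros((384,512,3)); I[180:230,245:300]=cv2.resize(c,(55,50),interpolation=cv2.INTER_AREA); np.save('a0.npy',I)
E
python3 tr.py a1.npy a0.npy; python3 q.py
```

```text
a1.npy R [63, 66, 64, 51, 47, 87, 125, 114, 88, 86, 77, 70, 70, 68, 67, 77, 113, 153, 180]
  R-B [44, 46, 45, 36, 38, 75, 105, 85, 40, 18, 4, 2, 2, 2, 5, 14, 27, 37, 44]
a0.npy R [63, 66, 63, 51, 51, 87, 120, 114, 97, 98, 87, 75, 70, 70, 67, 70, 89, 131, 168]
  R-B [44, 46, 44, 36, 41, 75, 101, 84, 47, 30, 16, 4, 2, 2, 2, 6, 16, 29, 40]
[-1.072 -0.837 -0.025] 0.224 0.254 [ 5.9 -8.  -2.7] 1.3
```

The jaw carriage advanced about 2 mm with no slip while the pad face stayed put, so the spring is compressing. Small steps from here.

Emit:
{"method": "jog_arm", "body": {
  "motion": [
    [[0,0,0],0.04],
    [[0,0,0],0.08]
  ]
}}

```text
t: 17.05
eef_pos: [452.1, 55.8, 99.0]
tcp_rot: [3.14, -0.004, 0.173]
ft_force: [6.8, -8.6, -3.4]
opening: 0.453
grip_force: 30.0
```

```bash
python3 q.py; python3 tr.py a2.npy
```

```text
[-1.347 -0.897  0.419] -0.298 0.173 [ 6.8 -8.6 -3.4] 1.38
a2.npy R [63, 66, 64, 51, 47, 87, 125, 113, 82, 78, 74, 69, 70, 68, 71, 87, 127, 163, 185]
  R-B [44, 47, 45, 36, 38, 75, 106, 85, 37, 13, 3, 2, 2, 3, 7, 18, 31, 41, 46]
```

Emit:
{"method": "jog_arm", "body": {
  "motion": [
    [[0,0,0],0.025],
    [[0,0,0],0.05]
  ]
}}

```text
t: 17.4
eef_pos: [452.1, 55.8, 98.9]
tcp_rot: [3.14, -0.004, 0.124]
ft_force: [5.7, -9.7, -3.3]
opening: 0.451
grip_force: 30.0
```

```bash
python3 q.py; python3 tr.py a3.npy; python3 q.py
```

```text
[-1.454 -0.886  0.424] -0.013 0.124 [ 5.7 -9.7 -3.3] 1.43
a3.npy R [63, 66, 64, 51, 47, 87, 126, 112, 79, 74, 73, 69, 70, 68, 72, 93, 134, 166, 186]
  R-B [44, 47, 45, 36, 38, 75, 106, 84, 34, 9, 2, 2, 2, 3, 9, 21, 33, 42, 46]
[-1.451 -0.83   0.236] 0.337 0.124 [ 6.3 -8.3 -3.7] 1.43
```

The moment is about 0.42 N m, or roughly 13–15 N of clamping, and the jaw advanced without slip. Releasing.

Emit:
{"method": "jog_arm", "body": {
  "motion": [
    [[0,0,0],0],
    [[0,0,0],0],
    [[0,0,0],0],
    [[0,0,0],0],
    [[0,0,0],0]
  ],
  "grip": 0
}}

```text
t: 18.05
eef_pos: [450.3, 56.6, 98.7]
tcp_rot: [-3.141, 0.0, 0.124]
ft_force: [-0.2, -0.7, 0.4]
opening: 0.818
grip_force: 0.0
```

Emit:
{"method": "jog_arm", "body": {
  "motion": [
    [[0,0,0],0],
    [[0,0,-20],0],
    [[0,0,-60],0],
    [[0,0,-100],0],
    [[0,0,-100],0]
  ]
}}

```text
t: 18.55
eef_pos: [452.0, 56.5, 202.8]
tcp_rot: [3.141, -0.007, 0.124]
ft_force: [1.9, 0.5, -0.7]
opening: 0.999
grip_force: 0.0
```

Emit:
{"method": "jog_arm", "body": {
  "motion": [
    [[0,0,0],0],
    [[0,0,0],0]
  ]
}}

```text
t: 18.75
eef_pos: [449.9, 56.5, 197.8]
tcp_rot: [-3.141, 0.001, 0.124]
ft_force: [-1.2, -0.0, -0.2]
opening: 1.0
grip_force: 0.0
```

```bash
python3 q.py; python3 tr.py a4.npy
```

```text
[-0.075  0.192 -0.024] 0.0 0.124 [-1.2 -0.  -0.2] 1.43
a4.npy R [63, 66, 64, 51, 47, 87, 125, 111, 79, 74, 72, 69, 70, 67, 71, 93, 133, 165, 186]
  R-B [44, 46, 45, 36, 38, 75, 105, 84, 34, 9, 2, 2, 2, 3, 9, 21, 32, 42, 46]
```

```bash
python3 -c "
from cell import job_done; print(job_done())"
```

```text
the job is handed in; nothing more can be done
None
```

I handed the job in at about 19 s: the smallest mallet head is seated against the end stop and clamped at an estimated 13–15 N (from the knob torque), everything is let go, and the jar, bottle and push block were not touched; the hand-in returned no verdict.

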